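# Close the case carrier and hold its label holder pressed home

## Task

Swing the carrier's keeper bar shut across the plaster model until it snaps into its catch. Then take the narrower of the two label holders out of the wooden stand, slide it down behind the lip at the front of the carrier and press it fully home against the sprung seat; the seat lifts it again if you let go, so finish while still holding it pressed down. Leave the wide holder, the model and the loose things on the bench where they are.

Things in the scene. Friction and masses are not known exactly. Their poses are not given: they have to be found in the camera images.
- carrier: Aluminium case carrier, fixed, varying place and yaw. Base 125 (x) x 190 (y) x 10 mm; origin at the centre of its underside, z up, -x is its front with the label slot, towards the robot at yaw 0. A plaster jaw model stands in a nest centred at x +20, y 0, teeth up to 37 mm above the bench; the keeper bar passes 5 mm over them. A catch post 56 mm high stands at x +14, y -84 mm.
- slot_mouth (a point): Mouth centre of the label slot, 30 mm above the bench, at carrier x -45, y 0; axes as the carrier's. The slot is a vertical gap 8 mm wide (x), 66 mm long (y). In front of it the lip (4 mm thick, 30 mm above the bench) has a flare leaning outward up to 37 mm; behind it a panel stands 38 mm high. The sprung seat (slot floor) lies 8 mm below this point and can be pressed down 8 mm more.
- seat (a joint): Travel of the sprung seat in the slot: 0 up, 0.008 m fully pressed down. It pushes back with 3.5 N at first and 9 N at the bottom; it counts as home beyond 0.0055.
- keeper (a joint): Angle of the keeper bar about its vertical hinge: 0 shut (across the model, along carrier y, at its stop), 1.35 fully open; opening swings its free end to carrier -x (front), above the label slot. Starts at 0.6 to 1.1. Slight friction keeps it where it is; over the last 0.1 rad a spring catch at the free end resists with 2 to 3 N and the bar snaps in at about 0.04. Shut means under 0.03.
- keeper_hinge (a point): Hinge axis of the keeper bar at the bar's mid height (48 mm above the bench), on the carrier at x +20, y +80 mm.
- keeper_knob (a point): Middle of the upright black knob on the keeper bar: a pin 12 mm in diameter, from 54 to 90 mm above the bench, this point 75 mm above the bench and 120 mm from the hinge axis. The steel bar itself is 12 x 12 mm, 150 mm long from the hinge axis, from 42 to 54 mm above the bench.
- label_stand: Fixed wooden stand 44 (x) x 212 (y) x 20 mm with two slots end to end along y, each 6.5 mm wide, 94 mm long and 16 mm deep, centred at y -51 and +51 mm; origin at the centre of its underside. Either holder may be in either slot.
- label_holder: The narrower label holder, grey plastic, paper card on both like faces, 60 mm wide (y), 64 mm high, 40 g, upright in the stand. Origin at the centre of its lower edge, z up, x through its thickness. Lower 34 mm: blade 5 mm thick, 60 mm wide. Upper 30 mm (34 to 64 mm above the origin): frame 10 mm thick, to grip across x.
- wide_holder: The other holder, same but 90 mm wide with an 84 mm blade; too wide for the carrier. Leave it.
- cast_in_carrier: Plaster jaw model in the carrier's nest, 50 x 64 x 27 mm. Leave it.
- tape_roll: Tape roll, 67 mm across, 24 mm high, loose on the bench. Leave it.
- wax_block: Wax block, 30 x 62 x 14 mm, loose on the bench. Leave it.
- mixing_cup: Mixing cup, 44 mm across, 38 mm high, loose on the bench. Leave it.

How it is judged:
By the outcome, as a careful person would: the job done as asked, in the order asked, and still so for the second after the job is handed in, while the arm keeps its last pose, push and grip.
It also fails if it takes over 72 s, if anything falls off the work surface, if the arm or the gripper's body presses on something with over 40 N, if the wrist force passes 120 N, or if a joint passes its speed limit or range.

## Robot

A 6-joint arm with a two-finger parallel gripper is mounted at the origin on a cart in front of the work surface, level with it; the furniture and walls round the work are solid. World frame = base frame: x ahead of the robot, y to its left, z up, the work surface at z = 0. Lengths are in mm, angles in rad, forces in N, time in s.
With the tool pointing down it reaches from about 325 to 1000 mm from the base axis. Payload 5.1 kg.
Tool frame: the origin (TCP) lies where the fingers leave the gripper's body, on its centre line; the fingertips stand 73 mm ahead of it and the grasp point (between the pads) lies 54 mm ahead of it; z points along the fingers, y is the line along which they close (so a half turn about z gives the same grasp; the last joint's range is limited). The gripper opens to 85 mm and grips with 20 to 120 N. Pads are 22 mm wide; open, the fingers measure 114 mm over their backs; the gripper's body (76 mm by 85 mm) begins 54 mm behind the grasp point. The pads swing forward as they close: fully open they stand 13 mm farther back than shut.
Start: joints at [-1.283, 0.124, 1.65, -0, 1.367, -0.083], TCP at [235.502, -605.825, 303.922] pointing down, gripper open.
Joint ranges: [-2.61, 2.61], [-1.02, 2.33], [0.03, 2.71], [-1.35, 4.49], [0.32, 2.68], [-2.91, 2.91]. Speed limits (rad/s): [2.57, 2.57, 3.14, 3.14, 3.14, 3.14].

## Interface

Orientations are given as a rotation vector (axis times angle).
In Python, from workcell import manip gives the robot as it stands.
- The arm moves only by the tool apply_moves, never from a script. Its arguments are lists of equal length, an entry for each row: "offset": the shift along the tool's x, y, z in m, a list of three; "delta_rot": the turn, a rotation vector about the tool's x, y, z in rad, a list of three. In form: {"offset": [[tx, ty, tz], ...], "delta_rot": [[rx, ry, rz], ...]}. A call has 1 to 12 rows; each row is the pose to reach, as a shift and turn from the pose commanded when the call began, along the tool's axes at that moment; what a row does not reach only later rows make up. A row lasts 1/10 s, in which the tool goes at most 50 mm and 8.59 degrees, less where a joint would pass 70% of its speed; a pose out of reach is approached as far as the arm can. A call with a gripper value outside its range is refused whole. "claw" is the closure, from -1 (fully open) to 1 (shut), set as the call begins (left out, the last holds). The fingers move at their own pace and stop on an object; "squeeze" is the grip in N (left out, the last holds). Time passes only in rows, so rows that repeat a pose let the fingers close. It gives the time, the measured TCP pose, the force, the opening and the grip force at its end, in the units of the state.
- manip.get_state(): the state, without advancing time (a new reading comes with each control period).
- manip.snapshot(name): name is "scene" or "top" or "wrist"; returns (picture, depth): 420x560x3 uint8, red, green, blue; 420x560 float32, mm along the optical axis (not along the pixel's ray), 0 where there is no reading.
- manip.calibration(name): a dict with "mtx" (3x3 intrinsics, pixels), "xyz" and "rotation" of the camera in the world. Camera axes: x right, y down, z forward; pixel columns grow to the right and rows downward; lengths in mm; the calibration is good to about 2 mm. A picture is of the moment at which its call begins: read the wrist's pose just before it. calibration takes no time and is no camera call; for the wrist camera it gives the pose at the moment of the call.
- manip.job_done(): hands the job in; it is judged then, once.
The state is a dict: "t": time; "qpos": joint angles; "joint_velocities": joint speeds; "joint_torque": joint torques, N m; "tool_pos": TCP position; "eef_rot": TCP orientation; "contact_force": force on the tool from outside, world axes, zero at the start; "ft_torque": the same for the moment, N m; "finger_gap": finger opening in mm; "finger_force": force on a finger pad.
Only numpy, scipy, OpenCV 4.12 (cv2) and the standard library are available. Lean on these libraries where they do the work, as an engineer would, in place of code of your own. Each camera call takes 0.05 s, during which the arm holds its last target. There are 200 camera calls.

## Working session

There is one attempt and no reset: what is moved stays moved. The work goes in short steps, Python scripts to look and compute and a tool call to move; the robot and the scene stay as the last step left them, time stands still between calls to the robot, and variables do not carry over. Pictures are saved under pics/ and viewed, at most 11 in all, crops included, and the job is handed in when it is done.

Besides the shell and the picture viewer there is one more tool, called after "Emit:" by a JSON object that holds its "name" and its "arguments". apply_moves: Moves the arm, as the interface text tells. Its arguments: {"type":"object","properties":{"offset":{"type":"array"},"delta_rot":{"type":"array"},"claw":{"type":"number"},"squeeze":{"type":"number"}},"required":["offset","delta_rot"]}

```bash
mkdir -p pics; ls; python3 - <<'E'
from workcell import manip
import cv2,numpy as np
print(manip.get_state())
for n in("scene","top"):
    p,d=manip.snapshot(n); cv2.imwrite(f"pics/{n}0.png",p[:,:,::-1]); np.savez(f"pics/{n}0.npz",p=p,d=d)
    c=manip.calibration(n);print(n,c)
E
```

```text
pics
{'t': 0.0, 'qpos': array([-1.28259617e+00,  1.24513328e-01,  1.65167321e+00,  3.77198694e-06,
        1.36748372e+00, -8.25915483e-02]), 'joint_velocities': array([-3.10108753e-04,  4.81066524e-04, -4.31506217e-04,  2.38623876e-05,
       -2.93230048e-04, -1.37679071e-04]), 'joint_torque': array([ 7.12875189e-04, -4.23612607e+01, -3.65449476e+01, -1.78597276e-05,
        7.01250014e-03, -1.88736792e-06]), 'tool_pos': array([ 235.37850656, -605.39636656,  302.64800175]), 'eef_rot': array([-3.08572492e+00, -5.78725216e-01,  3.28921972e-04]), 'contact_force': array([-0.0709226 ,  0.71931791, -0.00082663]), 'ft_torque': array([ 0.00220841,  0.00137912, -0.01788373]), 'finger_force': 0.0, 'finger_gap': 85.13763391689777}
scene {'mtx': array([[492.87952034,   0.        , 273.35506642],
       [  0.        , 492.87952034, 206.89063002],
       [  0.        ,   0.        ,   1.        ]]), 'xyz': array([-369.34242323,  400.93813356,  785.21451035]), 'rotation': array([-1.27757072,  2.11200389, -1.06754966])}
top {'mtx': array([[389.88433169,   0.        , 279.85855849],
       [  0.        , 389.88433169, 206.38675804],
       [  0.        ,   0.        ,   1.        ]]), 'xyz': array([ 386.34851097,  -25.76602767, 1036.76071955]), 'rotation': array([-2.22126261,  2.16690356, -0.09928991])}
```

View pics/top0.png

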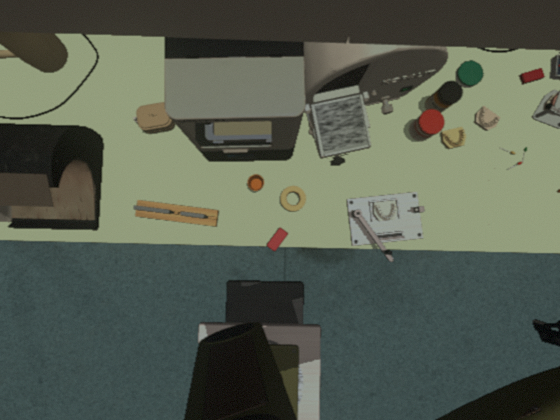

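View pics/scene0.png

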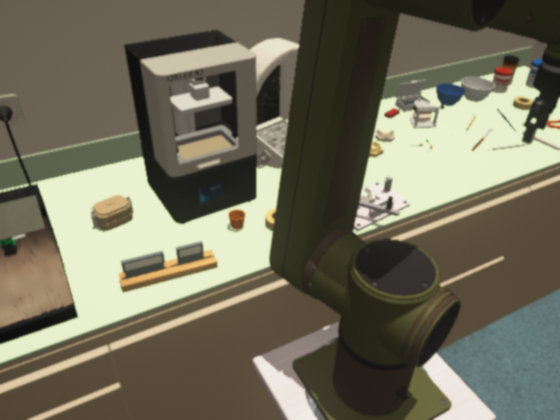

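The top view shows the stand at about (176,213) and the carrier at about (386,218), with its bar open towards (392,256). The scene view shows the narrower holder in the right-hand (−y) slot. I'll enlarge the top view.

```bash
cat > h.py <<'E'
import numpy as np,cv2
from scipy.spatial.transform import Rotation as R
def ray(c,px,z):
    "pixels (n,2) -> world points on plane height z"
    px=np.atleast_2d(px).astype(float); d=np.c_[px,np.ones(len(px))]@np.linalg.inv(c["mtx"]).T
    d=d@R.from_rotvec(np.ravel(c["rotation"])).as_matrix().T if np.size(c["rotation"])==3 else d@np.array(c["rotation"]).T
    s=(z-c["xyz"][2])/d[:,2]; return np.array(c["xyz"])+d*s[:,None]
def cloud(c,dep):
    v,u=np.indices(dep.shape); p=np.stack([u,v,np.ones_like(u)],-1)@np.linalg.inv(c["mtx"]).T*dep[...,None]
    return p@R.from_rotvec(c["rotation"]).as_matrix().T+c["xyz"]
E
python3 - <<'E'
from workcell import manip
from h import *
f=np.load("pics/top0.npz");p=f["p"]
a=cv2.resize(p[180:270,335:435],(560,504),interpolation=cv2.INTER_CUBIC)
b=cv2.resize(p[190:235,125:225],(560,252),interpolation=cv2.INTER_CUBIC)
cv2.imwrite("pics/crop1.png",np.vstack([a,b])[:600,:,::-1])
c=manip.calibration("top");X=cloud(c,f["d"])
print(X[218,386],X[213,176],X[225,230])
hsv=cv2.cvtColor(p,cv2.COLOR_RGB2HSV)
for n,px in dict(plate=(415,200),stand=(160,207),bench=(320,215)).items(): print(n,hsv[px[1],px[0]],X[px[1],px[0]])
print(ray(c,[[349,196],[420,191],[424,236],[350,246]],10)); print(ray(c,[[356,213],[388,254]],50))
print(ray(c,[[135,201],[218,211],[217,226],[135,218]],20))
E
```

```text
[ 435.24624072 -320.3957957    30.83352444] [435.08635366 224.84053459  20.61326168] [407.80108918  86.0494632    1.42412306]
plate [ 75  13 161] [ 486.4681586  -405.13387024    6.64543078]
stand [ 17 124 138] [449.99515943 268.48820524  14.87971085]
bench [ 39  56 156] [ 440.52156175 -152.78400312   -3.36440356]
[[ 492.24942553 -227.45777404   10.        ]
 [ 510.59313266 -417.34485676   10.        ]
 [ 391.11828053 -427.80757404   10.        ]
 [ 360.17106369 -231.60760324   10.        ]]
[[ 445.13516499 -237.97117705   50.        ]
 [ 343.30932286 -320.29047155   50.        ]]
[[463.64623618 332.27625106  20.        ]
 [443.06403762 116.42069782  20.        ]
 [403.99628157 117.63228279  20.        ]
 [419.50117661 330.05611109  20.        ]]
```

View pics/crop1.png

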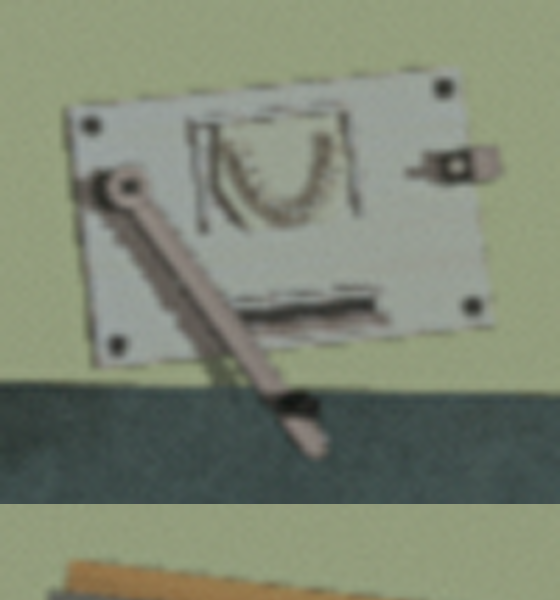

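The carrier is at about (437,−324) with yaw about +0.1. The bar is open by about 1.0 rad, with its knob at crop (297,403). Next I'll move the wrist camera over the carrier.

```bash
cat >> h.py <<'E'
def go(s,xyz,psi):
    "offset (m) and delta_rot from current pose to TCP xyz, tool down, tool x at world angle psi"
    R0=R.from_rotvec(s["eef_rot"]); T=R.from_euler("z",psi)*R.from_euler("x",np.pi)
    print("off",np.round(R0.inv().apply(np.array(xyz)-s["tool_pos"])/1000,4),"rot",np.round((R0.inv()*T).as_rotvec(),3))
E
python3 - <<'E'
from workcell import manip
from h import *
s=manip.get_state(); go(s,[380,-320,330],0.68); c=manip.calibration("wrist")
R0=R.from_rotvec(s["eef_rot"]);print(R0.inv().apply(c["xyz"]-s["tool_pos"]),(R0.inv()*R.from_rotvec(c["rotation"])).as_rotvec())
E
```

```text
off [ 0.2382 -0.2137 -0.0268] rot [-0.002 -0.    -0.309]
[ 78.67121294  -0.19632442 -70.32415921] [-0.24443547 -0.24492254  1.55698391]
```

Emit:
{"name": "apply_moves", "arguments": {"offset": [[0.238,-0.214,-0.027],[0.238,-0.214,-0.027],[0.238,-0.214,-0.027],[0.238,-0.214,-0.027],[0.238,-0.214,-0.027],[0.238,-0.214,-0.027],[0.238,-0.214,-0.027],[0.238,-0.214,-0.027],[0.238,-0.214,-0.027],[0.238,-0.214,-0.027]], "delta_rot": [[0,0,-0.309],[0,0,-0.309],[0,0,-0.309],[0,0,-0.309],[0,0,-0.309],[0,0,-0.309],[0,0,-0.309],[0,0,-0.309],[0,0,-0.309],[0,0,-0.309]]}}

```text
t: 1.1
tool_pos: [379.3, -320.9, 330.5]
eef_rot: [-2.962, -1.046, 0.001]
contact_force: [-0.5, -1.0, -0.6]
finger_gap: 85.4
finger_force: 0.0
```

```bash
python3 - <<'E'
from workcell import manip
from h import *
s=manip.get_state();print(s["t"],s["tool_pos"],s["eef_rot"]); c=manip.calibration("wrist")
p,d=manip.snapshot("wrist");cv2.imwrite("pics/w1.png",p[:,:,::-1]);np.savez("pics/w1.npz",p=p,d=d,**c)
print(c)
E
```

```text
1.1 [ 379.28788835 -320.93066124  330.4851294 ] [-2.96198682e+00 -1.04550918e+00  1.04770029e-03]
{'mtx': array([[373.58717673,   0.        , 287.10694435],
       [  0.        , 373.58717673, 213.33182769],
       [  0.        ,   0.        ,   1.        ]]), 'xyz': array([ 440.50615863, -271.38255243,  400.80592093]), 'rotation': array([ 2.57465971, -1.23123847, -0.19485133])}
```

View pics/w1.png

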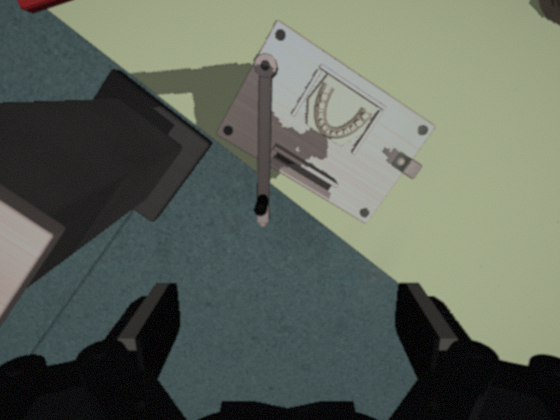

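The wrist view shows the plate corners at (277,20), (436,126), (365,224) and (217,134). The hinge is at (265,65) and the knob top at about (262,200). The slot is visible between (277,152) and (333,186).

```bash
python3 - <<'E'
from workcell import manip
from h import *
f=np.load("pics/w1.npz");c={k:f[k] for k in("mtx","xyz","rotation")};p=f["p"];g=cv2.cvtColor(p,cv2.COLOR_RGB2GRAY)
q=np.float32([[277,20],[436,126],[365,224],[217,134]])
q2=cv2.cornerSubPix(g,q[:,None].copy(),(4,4),(-1,-1),(3,30,.01))[:,0];print(q2)
W=ray(c,q2,10)[:,:2];print(W, [np.linalg.norm(W[i]-W[(i+1)%4]) for i in range(4)])
M=np.array([[62.5,95],[62.5,-95],[-62.5,-95],[-62.5,95]])
def fit(M,W):
    m,w=M-M.mean(0),W-W.mean(0); a=np.arctan2((m[:,0]*w[:,1]-m[:,1]*w[:,0]).sum(),(m*w).sum()); r=np.array([[np.cos(a),-np.sin(a)],[np.sin(a),np.cos(a)]])
    t=W.mean(0)-r@M.mean(0); return a,t,r,W-(M@r.T+t)
a,t,r,e=fit(M,W);print("carrier",t,a,"res",e)
print("hinge pred",t+r@[20,80],"obs54",ray(c,[[265,65]],56)); print("slot",t+r@[-45,0],"obs",ray(c,[[277,152],[333,186]],30))
print("post",t+r@[14,-84],"obs",ray(c,[[402,161]],56))
k=ray(c,[[262,199]],90)[0,:2];h=t+r@[20,80];v=r.T@(k-h);print("knob",k,np.linalg.norm(v),"keeper",np.arctan2(-v[0],-v[1]))
X=cloud(c,f["d"]);print(X[200,262],X[75,330],X[65,265])
E
```

```text
[[277.167     19.345116]
 [434.5917   126.52342 ]
 [365.       224.      ]
 [217.       134.      ]]
[[ 485.64222889 -222.55225311]
 [ 509.36332023 -409.10387393]
 [ 386.68621144 -425.33997555]
 [ 363.59977178 -240.31302977]] [np.float64(188.0537088263743), np.float64(123.74685456978573), np.float64(186.46166994296019), np.float64(123.32804435711866)]
carrier [ 436.32288309 -324.32728309] 0.1291618549739934 res [[-0.42375422 -0.48382783]
 [-1.17523754  1.3818889 ]
 [ 0.10642838  1.24616535]
 [ 1.49256338 -2.14422643]]
hinge pred [ 445.85204508 -242.41760679] obs54 [[ 446.08424336 -242.10203476   56.        ]]
slot [ 391.69772419 -330.12341919] obs [[ 390.56298071 -298.39119026   30.        ]
 [ 399.28799643 -364.2752208    30.        ]]
post [ 461.02571991 -405.82433735] obs [[ 460.32798694 -391.9366889    56.        ]]
knob [ 358.77026338 -309.0970196 ] 109.67853388827498 keeper 1.0464780975513543
[ 355.10203333 -311.01857327   78.84801623] [ 479.52008557 -293.41349187   11.3822135 ] [ 446.02039649 -242.43718016   59.94665563]
```

```bash
python3 - <<'E'
from workcell import manip
from h import *
s=manip.get_state(); go(s,[351.2,-316.1,133],0.66)
E
```

```text
off [-0.0186 -0.0213  0.1975] rot [-0.001  0.     0.018]
```

Emit:
{"name": "apply_moves", "arguments": {"offset": [[-0.019,-0.021,0.04],[-0.019,-0.021,0.085],[-0.019,-0.021,0.125],[-0.019,-0.021,0.15],[-0.019,-0.021,0.175],[-0.019,-0.021,0.19],[-0.019,-0.021,0.1975],[-0.019,-0.021,0.1975]], "delta_rot": [[0,0,0.018],[0,0,0.018],[0,0,0.018],[0,0,0.018],[0,0,0.018],[0,0,0.018],[0,0,0.018],[0,0,0.018]]}}

```text
t: 1.95
tool_pos: [350.9, -315.9, 132.2]
eef_rot: [-2.969, -1.018, 0.002]
contact_force: [0.3, -0.1, 0.1]
finger_gap: 85.2
finger_force: 0.0
```

Emit:
{"name": "apply_moves", "arguments": {"offset": [[0,0,0],[0,0,0],[0,0,0],[0,0,0],[0,0,0],[0,0,0],[0,0,0],[0,0,0]], "delta_rot": [[0,0,0],[0,0,0],[0,0,0],[0,0,0],[0,0,0],[0,0,0],[0,0,0],[0,0,0]], "claw": 1, "squeeze": 25}}

```text
t: 2.75
tool_pos: [352.0, -315.9, 133.8]
eef_rot: [2.971, 1.021, 0.0]
contact_force: [-0.2, 0.1, 1.8]
finger_gap: 10.9
finger_force: 25.0
```

```bash
python3 - <<'E'
from workcell import manip
from h import *
s=manip.get_state();print(s["finger_gap"],s["finger_force"],s["contact_force"],s["tool_pos"])
c=manip.calibration("wrist");p,d=manip.snapshot("wrist");cv2.imwrite("pics/w2.png",p[:,:,::-1])
# TCP poses along the arc in the current tool frame
R0=R.from_rotvec(s["eef_rot"]);h=np.array([445.9,-242.3])
psi0=np.arctan2(*R0.apply([1,0,0])[[1,0]]);k=s["tool_pos"][:2];v=k-h
th0=-1.442-(np.arctan2(v[1],v[0]));print("radius",np.hypot(*v),"theta",th0,"psi",psi0)
for th in np.r_[np.linspace(th0,0.12,12),0.06,0,-0.03]:
    a=-1.442-th;q=h+120*np.array([np.cos(a),np.sin(a)]) ; o=R0.inv().apply([*(q-k),0])
    print(round(th,3),np.round(o/1000,4),round(-(th0-th),3))
E
```

```text
10.913650354953637 24.96739000082016 [-0.16613676  0.12778954  1.77673364] [ 351.96838031 -315.92082392  133.8026699 ]
radius 119.34477320825214 theta 1.0348264443585047 psi 0.6619012835671032
1.035 [-0.0007  0.      0.    ] -0.0
0.952 [-0.0002  0.01    0.    ] -0.083
0.868 [0.0011 0.0199 0.    ] -0.166
0.785 [0.0031 0.0296 0.    ] -0.249
0.702 [0.006  0.0392 0.    ] -0.333
0.619 [0.0097 0.0484 0.    ] -0.416
0.536 [0.0141 0.0574 0.    ] -0.499
0.453 [0.0193 0.0659 0.    ] -0.582
0.369 [0.0252 0.074  0.    ] -0.665
0.286 [0.0317 0.0816 0.    ] -0.748
0.203 [0.0388 0.0886 0.    ] -0.832
0.12 [0.0464 0.095  0.0001] -0.915
0.06 [0.0523 0.0992 0.0001] -0.975
0.0 [5.84e-02 1.03e-01 1.00e-04] -1.035
-0.03 [6.150e-02 1.048e-01 1.000e-04] -1.065
```

View pics/w2.png

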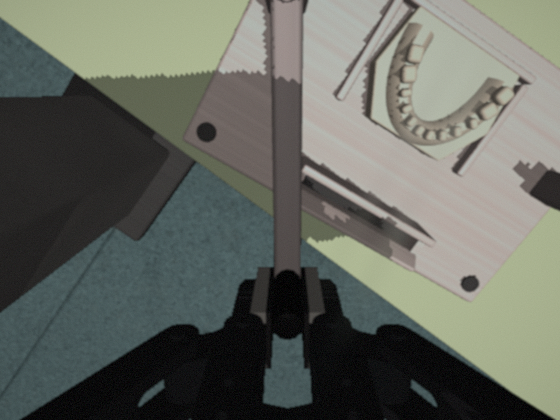

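The picture shows the knob held between the pads at (287,300), with the bar running up to the hinge at (287,5). Now I'll swing it along the arc.

Emit:
{"name": "apply_moves", "arguments": {"offset": [[0,0.01,0],[0.001,0.02,0],[0.003,0.0295,0],[0.006,0.039,0],[0.0097,0.0485,0],[0.014,0.0575,0],[0.019,0.066,0],[0.025,0.074,0],[0.0317,0.0815,0],[0.0388,0.0885,0],[0.0464,0.095,0],[0.0464,0.095,0]], "delta_rot": [[0,0,-0.083],[0,0,-0.166],[0,0,-0.249],[0,0,-0.333],[0,0,-0.416],[0,0,-0.5],[0,0,-0.582],[0,0,-0.665],[0,0,-0.748],[0,0,-0.832],[0,0,-0.915],[0,0,-0.915]]}}

```text
t: 4.0
tool_pos: [447.8, -361.8, 133.7]
eef_rot: [-2.214, -2.229, -0.001]
contact_force: [0.7, 3.5, 5.9]
finger_gap: 11.2
finger_force: 25.2
```

```bash
python3 - <<'E'
from workcell import manip
from h import *
s=manip.get_state();print(s["finger_gap"],s["contact_force"],s["tool_pos"])
R0=R.from_rotvec(s["eef_rot"]);h=np.array([445.9,-242.3]);k=s["tool_pos"][:2];v=k-h
th0=-1.442-(np.arctan2(v[1],v[0]));print("radius",np.hypot(*v),"theta",th0,np.arctan2(*R0.apply([1,0,0])[[1,0]])-np.pi)
for th in (.08,.04,0,-.02,-.04):
    a=-1.442-th;q=h+120*np.array([np.cos(a),np.sin(a)]) ; print(th,np.round(R0.inv().apply([*(q-k),0])/1000,4),round(th-th0,3))
E
```

```text
11.154344747502867 [0.73153484 3.4619418  5.88518415] [ 447.77926582 -361.84748683  133.7140695 ]
radius 119.56225678261502 theta 0.11307779439172738 -1.5641060274184468
0.08 [-0.0003  0.004   0.    ] -0.033
0.04 [-0.      0.0088  0.    ] -0.073
0 [0.0005 0.0135 0.    ] -0.113
-0.02 [0.0008 0.0159 0.    ] -0.133
-0.04 [0.0011 0.0183 0.    ] -0.153
```

Emit:
{"name": "apply_moves", "arguments": {"offset": [[0,0.003,0],[0,0.006,0],[0,0.009,0],[0,0.0115,0],[0.0005,0.0135,0],[0.0005,0.0135,0],[0.0005,0.0135,0]], "delta_rot": [[0,0,-0.025],[0,0,-0.05],[0,0,-0.075],[0,0,-0.095],[0,0,-0.113],[0,0,-0.113],[0,0,-0.113]]}}

```text
t: 4.7
tool_pos: [460.6, -361.0, 133.7]
eef_rot: [2.087, 2.347, 0.003]
contact_force: [2.5, 5.0, 4.8]
finger_gap: 10.8
finger_force: 25.2
```

```bash
python3 - <<'E'
from workcell import manip
from h import *
s=manip.get_state();print(s["finger_gap"],s["contact_force"],s["ft_torque"],s["tool_pos"])
R0=R.from_rotvec(s["eef_rot"]);h=np.array([445.9,-242.3]);v=s["tool_pos"][:2]-h
print("theta",-1.442-(np.arctan2(v[1],v[0])),np.hypot(*v))
c=manip.calibration("wrist");p,d=manip.snapshot("wrist");cv2.imwrite("pics/w3.png",p[:,:,::-1])
E
```

```text
10.848419569204813 [2.5304917  5.04019888 4.77784903] [ 0.78474733 -0.32998069  0.02204459] [ 460.57929512 -361.0227972   133.74517834]
theta 0.005777243791159403 119.62685434738147
```

View pics/w3.png

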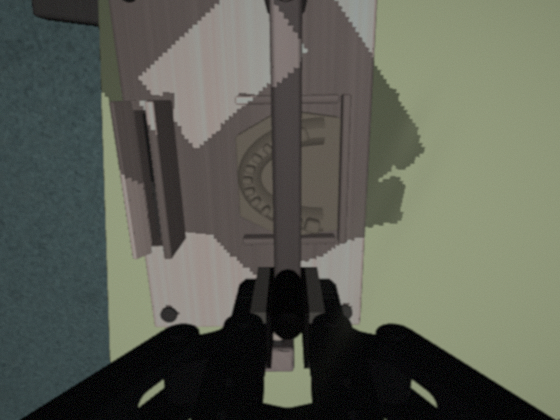

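The bar now lies across the model, at columns 272 to 300. There's no stop force yet, so I'll push a little further.

Emit:
{"name": "apply_moves", "arguments": {"offset": [[0,0.0015,0],[0,0.003,0],[0,0.004,0],[0,0.004,0],[0,0.004,0]], "delta_rot": [[0,0,-0.012],[0,0,-0.025],[0,0,-0.03],[0,0,-0.03],[0,0,-0.03]]}}

```text
t: 5.25
tool_pos: [462.3, -360.9, 133.6]
eef_rot: [-2.048, -2.375, 0.003]
contact_force: [-9.0, 3.9, 9.8]
finger_gap: 10.7
finger_force: 25.7
```

Emit:
{"name": "apply_moves", "arguments": {"offset": [[0,0,0],[0,0,0],[0,0,0],[0,0,0],[0,0,-0.02],[0,0,-0.06],[0,0,-0.1],[0,0,-0.13],[0,-0.03,-0.15],[0,-0.05,-0.15],[0,-0.05,-0.15]], "delta_rot": [[0,0,0],[0,0,0],[0,0,0],[0,0,0],[0,0,0],[0,0,0],[0,0,0],[0,0,0],[0,0,0],[0,0,0],[0,0,0]], "claw": -1}}

```text
t: 6.35
tool_pos: [413.0, -368.8, 282.9]
eef_rot: [-2.053, -2.378, 0.0]
contact_force: [-0.1, -0.1, -0.2]
finger_gap: 85.6
finger_force: 0.0
```

```bash
python3 - <<'E'
from workcell import manip
from h import *
s=manip.get_state();print(s["finger_gap"],s["contact_force"],s["tool_pos"])
c=manip.calibration("wrist");p,d=manip.snapshot("wrist");cv2.imwrite("pics/w4.png",p[:,:,::-1]);np.savez("pics/w4.npz",p=p,d=d,**c)
E
```

```text
85.62699050466668 [-0.12832587 -0.07602335 -0.20736745] [ 412.98673392 -368.76921881  282.85971747]
```

View pics/w4.png

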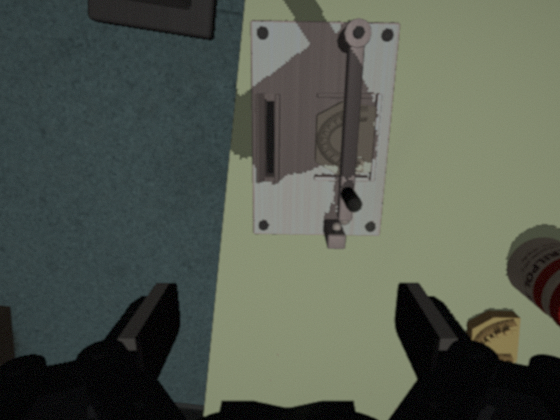

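The bar is now seated at the catch post (337,237), with its hinge at (357,33). The slot is the dark gap at column 270, rows 100 to 177. I'll fit the carrier pose and the bar angle from this view.

```bash
cat >> h.py <<'E'
def fit(M,W):
    m,w=M-M.mean(0),W-W.mean(0); a=np.arctan2((m[:,0]*w[:,1]-m[:,1]*w[:,0]).sum(),(m*w).sum()); r=np.array([[np.cos(a),-np.sin(a)],[np.sin(a),np.cos(a)]])
    t=W.mean(0)-r@M.mean(0); return a,t,r,W-(M@r.T+t)
E
python3 - <<'E'
from h import *
f=np.load("pics/w4.npz");c={k:f[k] for k in("mtx","xyz","rotation")};p=f["p"];g=cv2.cvtColor(p,cv2.COLOR_RGB2GRAY)
# screws: dark blob centroids
S=[]
for u,v in [(387,35),(371,227),(263,225),(263,33)]:
    w=g[v-8:v+9,u-8:u+9].astype(float);m=np.clip(0.75*np.median(w)-w,0,None);y,x=np.indices(w.shape);S.append((u-8+(m*x).sum()/m.sum(),v-8+(m*y).sum()/m.sum()))
print(np.round(S,1));W=ray(c,S,11)[:,:2];L=[np.linalg.norm(W[i]-W[(i+1)%4]) for i in range(4)];print(L)
lx,ly=(L[1]+L[3])/2,(L[0]+L[2])/2
a,t,r,e=fit(np.array([[lx,ly],[lx,-ly],[-lx,-ly],[-lx,ly]])/2,W);print("screws",a,t,e.round(1).tolist())
C=np.float32([[399,23],[381,235],[253,234],[251,20]]);Wc=ray(c,C,10)[:,:2]
a2,t2,_,e=fit(np.array([[62.5,95],[62.5,-95],[-62.5,-95],[-62.5,95]]),Wc);print("corners",a2,t2,e.round(1).tolist())
print("slot",t+r@[-45,0])
# slot dark gap rows profile
for v in (110,125,140,155,170): print(v,g[v,255:290])
h=ray(c,[[357.5,32.5]],60)[0,:2];print("hinge",h,t+r@[20,80]);
for v in (70,140,190):print(v,g[v,335:372])
E
```

```text
[[387.   34.7]
 [370.  226.3]
 [263.1 224.7]
 [262.2  32.5]]
[np.float64(169.7685547894965), np.float64(104.00742504483105), np.float64(169.83649735847192), np.float64(104.07064746510905)]
screws 0.13123402224763592 [ 436.5258609  -323.83643835] [[0.0, -0.0], [-0.0, 0.0], [0.0, -0.0], [-0.0, 0.0]]
corners 0.1350330285664661 [ 437.02654105 -324.00609202] [[-1.1, -1.2], [0.4, 0.9], [-0.4, 0.3], [1.1, -0.0]]
slot [ 391.91280836 -329.72503274]
110 [73 71 76 70 66 61 64 62 62 56 49 42 30 20 24 23 26 23 39 54 73 83 86 73
 69 70 81 86 81 81 81 83 82 80 81]
125 [77 73 72 69 64 62 66 62 61 57 46 38 28 25 24 23 30 22 33 53 73 79 80 79
 70 77 81 81 83 83 82 83 81 80 81]
140 [79 71 73 70 66 61 61 64 63 57 48 39 28 20 23 29 26 24 32 54 73 80 79 73
 64 76 82 85 82 81 82 82 80 82 79]
155 [76 71 75 70 68 64 61 66 62 59 56 39 26 20 25 22 23 26 37 56 73 81 80 70
 69 73 84 81 81 80 80 80 78 80 82]
170 [127  98  79  72  64  63  62  64  61  55  50  38  31  26  22  28  22  25
  37  59  74  81  76  68  65  78  84  81  80  80  78  78  80  77  79]
hinge [ 445.05692476 -242.84711794] [ 445.885272  -241.9071919]
70 [ 85  84  83  82  80  81  84  83  86  82  67  43  35  47  60  66  67  65
  67  66  64  63  61  64  59  61  62  83 115 136 143 142 142 141 140 139
 138]
140 [82 84 83 84 84 77 62 42 40 50 58 61 62 62 60 62 60 59 62 58 60 60 64 74
 80 83 83 82 85 85 83 83 84 83 85 85 85]
190 [ 83  80  75  63  48  51  50  29   0  12   0   6   1   1   1   6   2  22
  55  95 128 139 146 142 142 142 142 143 140 140 141 141 141 141 141 140
 140]
```

```bash
python3 - <<'E'
from workcell import manip
from h import *
f=np.load("pics/w4.npz");c={k:f[k] for k in("mtx","xyz","rotation")}
b=0.1312;r=np.array([[np.cos(b),-np.sin(b)],[np.sin(b),np.cos(b)]]);t=np.array([436.5,-323.8])
loc=lambda q,z:((ray(c,q,z)[:,:2]-t)@r).round(1).tolist()
print("bar R",loc([[361.5,70],[358,140]],54),"L",loc([[347.5,70],[343,140]],54),"gap",loc([[266,140]],30),loc([[273.8,140]],38),loc([[270,99],[270,178]],30))
g=np.load("pics/top0.npz");X=cloud(manip.calibration("top"),g["d"]);m=(X[...,2]>90)&(X[...,0]>380)&(X[...,1]>-150)&(X[...,1]<400)
for y in range(-150,400,50):
    k=m&(X[...,1]>=y)&(X[...,1]<y+50);print(y,X[k][:,0].min() if k.any() else None)
go(manip.get_state(),[410,175,290],1.478)
go(manip.get_state(),[360,-100,290],1.57)
E
```

```text
bar R [[24.9, 54.5], [26.1, 2.7]] L [[14.5, 54.4], [14.3, 2.6]] gap [[-48.0, -1.2]] [[-41.0, -0.2]] [[-44.6, 32.3], [-44.5, -34.3]]
-150 572.5144579955171
-100 582.1715366246777
-50 386.3485109723158
0 569.9838785312566
50 569.0459604043724
100 572.4853186111612
150 576.3615965778648
200 598.3960361046136
250 598.7453803141726
300 None
350 None
off [ 0.5381  0.076  -0.0074] rot [-0.001 -0.001  0.24 ]
off [ 0.2734 -0.0137 -0.0077] rot [-0.001 -0.001  0.148]
```

The bar is parallel to carrier y, so it's shut, and the slot matches the prediction. Next is the stand.

Emit:
{"name": "apply_moves", "arguments": {"offset": [[0.045,0,-0.008],[0.09,0,-0.008],[0.14,0,-0.008],[0.19,0,-0.008],[0.24,0,-0.008],[0.29,0.005,-0.008],[0.34,0.02,-0.008],[0.39,0.035,-0.008],[0.44,0.05,-0.008],[0.49,0.065,-0.008],[0.538,0.076,-0.008],[0.538,0.076,-0.008]], "delta_rot": [[0,0,0.05],[0,0,0.08],[0,0,0.1],[0,0,0.12],[0,0,0.15],[0,0,0.18],[0,0,0.2],[0,0,0.22],[0,0,0.24],[0,0,0.24],[0,0,0.24],[0,0,0.24]]}}

```text
t: 7.6
tool_pos: [409.2, 179.1, 289.3]
eef_rot: [-2.311, -2.124, 0.003]
contact_force: [0.2, -0.3, -0.4]
finger_gap: 85.4
finger_force: 0.0
```

Emit:
{"name": "apply_moves", "arguments": {"offset": [[0,0,0],[0,0,0]], "delta_rot": [[0,0,0],[0,0,0]]}}

```text
t: 7.8
tool_pos: [409.8, 174.3, 290.0]
eef_rot: [-2.32, -2.117, 0.004]
contact_force: [-0.6, -0.6, -0.4]
finger_gap: 85.4
finger_force: 0.0
```

```bash
python3 - <<'E'
from workcell import manip
from h import *
s=manip.get_state();print(s["t"],s["contact_force"],s["tool_pos"])
c=manip.calibration("wrist");p,d=manip.snapshot("wrist");cv2.imwrite("pics/w5.png",p[:,:,::-1]);np.savez("pics/w5.npz",p=p,d=d,**c)
E
```

```text
7.8 [-0.59681686 -0.55054501 -0.38382219] [409.79324315 174.26260305 290.01999074]
```

View pics/w5.png

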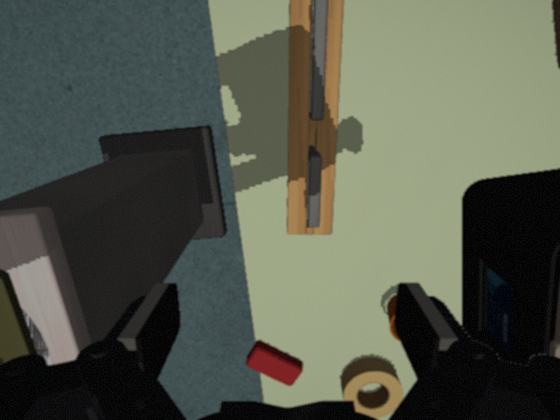

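The narrow holder is at columns 308 to 321, rows 150 to 227. The wide holder is above it in the picture, rows 0 to 120. The stand's near end is at (287,234) to (331,235).

```bash
python3 - <<'E'
from h import *
f=np.load("pics/w5.npz");c={k:f[k] for k in("mtx","xyz","rotation")};p=f["p"]
hsv=cv2.cvtColor(p,cv2.COLOR_RGB2HSV)
m=((hsv[...,1]<70)).astype(np.uint8);m[:,:300]=0;m[:,330:]=0;m[:125]=0;m[236:]=0
cn=max(cv2.findContours(m,0,2)[0],key=cv2.contourArea);print(cv2.boundingRect(cn),cv2.contourArea(cn))
X=cloud(c,f["d"])
for v in range(140,234,6): print(v,"".join("#" if x else "." for x in m[v,300:330]),hsv[v,304:326:3,2],X[v,304:326:3,2].round().astype(int))
w=((hsv[...,0]<25)&(hsv[...,1]>90)).astype(np.uint8);w[:,:270]=0;w[:,350:]=0;w[240:]=0
for v in (10,70,135,180,225):
    u=np.flatnonzero(w[v]);print(v,u.min(),u.max()+1,ray(c,[[u.min(),v],[u.max()+1,v]],20)[:,:2].round(1).tolist())
u=np.flatnonzero(w[:,295]);print(u.max(),ray(c,[[295,u.max()+1]],20))
E
```

```text
(306, 146, 16, 81) 864.5
140 .............................. [95 93 90 92 73 91 91 91] [20 20  5  5 20 21 21 21]
146 ..........##.................. [98 90 40 54 74 91 91 92] [21 19 11 11 19 21 22 21]
152 .........#########............ [96 80 28 30 31 70 93 94] [20 20 48 48 48 44 21 21]
158 .........############......... [97 77 38 54 58 54 78 91] [20 20 67 68 69 67 66 20]
164 ........#############......... [92 74 45 59 54 54 79 92] [21 20 68 68 69 70 21 20]
170 ........############.......... [ 92  75  45  54  52  54 136 158] [19 20 68 68 69 67 21 20]
176 ........############.......... [ 94  76  47  56  56  53 155 162] [21 45 69 69 69 69 20 21]
182 ........############.......... [139  75  47  53  56  50 156 164] [21 49 69 70 68 69 21 21]
188 .......#############.......... [149  72  50  55  55  60 160 161] [20 51 67 68 69 69 21 20]
194 .......#############.......... [103  69  53  58  75  91 162 161] [21 53 69 68 69 69 22 20]
200 .......#############.......... [132  65  91 103 100  92 168 161] [20 57 69 68 69 69 21 19]
206 ......##############.......... [128  74  93  99  99  90 165 160] [20 59 68 68 68 69 20 22]
212 .......#############.......... [151  84  93  99  96 100 164 159] [21 62 69 69 68 68 21 19]
218 .......############........... [151  90  96  98  94 114 164 156] [ 21  62  68  68  69  69  21 360]
224 ........###########........... [147  68  96  92  93 129 166 154] [360  10  68  68  69  67  20  21]
230 .............................. [145 151 158 141 167 165 164 155] [22 20 21 21 20 20 21 20]
10 290 343 [[424.5, 316.3], [467.4, 312.3]]
70 289 340 [[419.6, 270.9], [462.8, 266.9]]
135 288 337 [[413.8, 216.7], [457.5, 212.7]]
180 288 335 [[410.1, 175.6], [453.6, 171.7]]
225 287 332 [[405.1, 131.5], [448.4, 127.5]]
233 [[412.01916078 121.47187172  20.        ]]
```

```bash
python3 - <<'E'
from workcell import manip
from h import *
f=np.load("pics/w5.npz");c={k:f[k] for k in("mtx","xyz","rotation")}
X=cloud(c,f["d"]);v,u=np.indices(f["d"].shape)
m=(X[...,2]>65)&(X[...,2]<73)&(u>295)&(u<335)&(v>125)&(v<240)
q=ray(c,np.c_[u[m],v[m]],68)[:,:2];(cx,cy),wh,an=cv2.minAreaRect(q.astype(np.float32));print(m.sum(),(cx,cy),wh,an,q.mean(0))
# stand axis from side edges
e=np.polyfit([316.3,270.9,216.7,175.6,131.5],[424.5,419.6,413.8,410.1,405.1],1);e2=np.polyfit([312.3,266.9,212.7,171.7,127.5],[467.4,462.8,457.5,453.6,448.4],1);print("yaw",-np.arctan(e[0]),-np.arctan(e2[0]))
yaw=-np.arctan((e[0]+e2[0])/2);mid=lambda y:(np.polyval(e,y)+np.polyval(e2,y))/2
# near-end point -> centre of -y slot (55 mm from the end)
d=np.array([-np.sin(yaw),np.cos(yaw)]);x=np.array([mid(119.5),119.5]);print("slot centre",x+55*d,"mid at cy",mid(cy))
s=manip.get_state();P=[cx,cy,110];print(P);go(s,P,np.pi/2+yaw)
E
```

```text
877 (431.478515625, 174.64404296875) (59.9881477355957, 10.085823059082031) 84.13955688476562 [431.56764723 175.11831154]
yaw -0.10356993308936371 -0.10112426624356521
slot centre [431.55328438 174.21218996] mid at cy 431.597638327122
[431.478515625, 174.64404296875, 110]
off [0.003  0.0216 0.1804] rot [-0.002  0.001  0.01 ]
```

Emit:
{"name": "apply_moves", "arguments": {"offset": [[0.003,0.0216,0.04],[0.003,0.0216,0.08],[0.003,0.0216,0.11],[0.003,0.0216,0.135],[0.003,0.0216,0.155],[0.003,0.0216,0.17],[0.003,0.0216,0.18],[0.003,0.0216,0.18]], "delta_rot": [[0,0,0.01],[0,0,0.01],[0,0,0.01],[0,0,0.01],[0,0,0.01],[0,0,0.01],[0,0,0.01],[0,0,0.01]]}}

```text
t: 8.65
tool_pos: [431.1, 174.4, 110.0]
eef_rot: [-2.332, -2.103, 0.004]
contact_force: [-0.1, -0.6, 0.4]
finger_gap: 84.9
finger_force: 0.0
```

Emit:
{"name": "apply_moves", "arguments": {"offset": [[0,0,0],[0,0,0],[0,0,0],[0,0,0],[0,0,0],[0,0,0],[0,0,0],[0,0,0],[0,0,0]], "delta_rot": [[0,0,0],[0,0,0],[0,0,0],[0,0,0],[0,0,0],[0,0,0],[0,0,0],[0,0,0],[0,0,0]], "claw": 1, "squeeze": 60}}

```text
t: 9.55
tool_pos: [432.3, 176.0, 111.9]
eef_rot: [2.331, 2.106, 0.001]
contact_force: [0.3, 0.8, 5.0]
finger_gap: 9.1
finger_force: 58.9
```

Emit:
{"name": "apply_moves", "arguments": {"offset": [[0,0,-0.008],[0,0,-0.018],[0,0,-0.03],[0,0,-0.06],[0,0,-0.1],[0,0,-0.13],[0,0,-0.13],[0,0,-0.13]], "delta_rot": [[0,0,0],[0,0,0],[0,0,0],[0,0,0],[0,0,0],[0,0,0],[0,0,0],[0,0,0]]}}

```text
t: 10.35
tool_pos: [432.2, 175.9, 242.9]
eef_rot: [2.33, 2.106, 0.004]
contact_force: [0.2, 0.2, -1.6]
finger_gap: 8.9
finger_force: 58.6
```

```bash
python3 - <<'E'
from workcell import manip
from h import *
s=manip.get_state();print(s["finger_gap"],s["contact_force"],s["tool_pos"])
c=manip.calibration("wrist");p,d=manip.snapshot("wrist");cv2.imwrite("pics/w6.png",p[:,:,::-1]);np.savez("pics/w6.npz",p=p,d=d,**c)
X=cloud(c,d);R0=R.from_rotvec(s["eef_rot"]);Q=R0.inv().apply((X-s["tool_pos"]).reshape(-1,3)).reshape(X.shape)
np.savez("pics/q6.npz",Q=Q)
go(s,[391.9,-329.7,240],np.pi/2+.1312)
E
```

```text
8.936460824551858 [ 0.24716431  0.23585891 -1.63634392] [432.15147805 175.88021944 242.91749196]
off [-0.5071  0.0109  0.0025] rot [ 0.002 -0.001 -0.232]
```

View pics/w6.png

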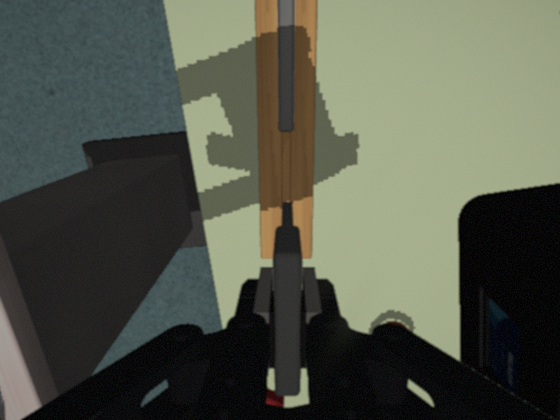

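The holder is gripped and clear of the stand, its top face at columns 273 to 301, rows 250 to 395. I'll measure where it sits in the grip.

```bash
python3 - <<'E'
from h import *
Q=np.load("pics/q6.npz")["Q"]
for v in range(200,400,8):
    r=Q[v,268:306];i=np.abs(r[:,1])<5;print(v,r[i].mean(0).round(1) if i.any() else None, i.sum())
m=(np.abs(Q[...,2]-42)<5)&(np.abs(Q[...,1])<8)&(np.abs(Q[...,0])<45);q=Q[m];print(m.sum(),q.min(0),q.max(0),np.median(q,0))
for a in(-25,-15,15,25):
    k=q[np.abs(q[:,0]-a)<4];print(a,k.min(0).round(1),k.max(0).round(1),np.median(k,0).round(1))
E
```

```text
200 [-7.100e+00  2.000e-01  2.329e+02] 12
208 [ 25.7   0.  103.1] 12
216 [27.8  0.1 84.2] 12
224 [27.9  0.1 73.5] 12
232 [27.9 -0.2 64.4] 25
240 [27.9  0.  56.2] 26
248 [29.7 -0.1 44.4] 28
256 [26.9  0.  44.3] 30
264 [24.2  0.  43.8] 30
272 [21.2  0.  43.9] 30
280 [18.3  0.  43.6] 28
288 [15.1  0.  43.8] 28
296 [14.5  0.  39.6] 28
304 [ 9.1  0.  43.4] 30
312 [ 6.2  0.  43. ] 30
320 [ 5.6  0.2 39. ] 30
328 [ 0.   0.  42.5] 30
336 [-3.3  0.  42.5] 30
344 [-6.7  0.  42.6] 30
352 [-10.1   0.   42.5] 30
360 [-13.6   0.   42.6] 30
368 [-17.1   0.   42.6] 30
376 [-18.    0.   39.5] 27
384 [-25.5   0.   43.9] 26
392 [-29.2   0.   43.8] 24
4230 [-31.9883183   -7.94157947  37.00288816] [28.62847637  7.97860639 46.99377517] [ 5.20148205 -0.14858486 43.73942984]
-25 [-29.   -4.8  42.5] [-21.    4.8  46.1] [-25.   -0.2  43.8]
-15 [-19.   -4.6  41.9] [-11.    4.7  45.8] [-15.   -0.2  43.7]
15 [11.  -7.9 37. ] [19.   8.  46.9] [13.6 -0.2 43.6]
25 [21. -5. 42.] [28.6  5.  47. ] [25.1 -0.1 44. ]
```

Emit:
{"name": "apply_moves", "arguments": {"offset": [[-0.04,0,0],[-0.085,0,0],[-0.13,0,0],[-0.18,0,0],[-0.23,0,0],[-0.28,0,0],[-0.33,0.003,0],[-0.38,0.006,0],[-0.43,0.009,0],[-0.475,0.0116,0],[-0.5055,0.0116,0],[-0.5055,0.0116,0]], "delta_rot": [[0,0,-0.02],[0,0,-0.04],[0,0,-0.07],[0,0,-0.1],[0,0,-0.13],[0,0,-0.16],[0,0,-0.19],[0,0,-0.21],[0,0,-0.233],[0,0,-0.233],[0,0,-0.233],[0,0,-0.233]]}}

```text
t: 11.6
tool_pos: [391.1, -330.8, 239.5]
eef_rot: [-2.073, -2.356, 0.001]
contact_force: [0.9, 0.5, -0.7]
finger_gap: 9.0
finger_force: 58.6
```

Emit:
{"name": "apply_moves", "arguments": {"offset": [[0,0,0.03],[0,0,0.06],[0,0,0.08],[0,0,0.085],[0,0,0.085]], "delta_rot": [[0,0,0],[0,0,0],[0,0,0],[0,0,0],[0,0,0]]}}

```text
t: 12.1
tool_pos: [391.8, -326.9, 154.7]
eef_rot: [-2.067, -2.361, -0.001]
contact_force: [0.1, -0.2, 0.3]
finger_gap: 8.8
finger_force: 58.6
```

```bash
python3 - <<'E'
from workcell import manip
from h import *
s=manip.get_state();print(s["t"],s["finger_gap"],s["contact_force"],s["tool_pos"])
go(s,[391.7,-328,158],np.pi/2+.1312)
c=manip.calibration("wrist");p,d=manip.snapshot("wrist");cv2.imwrite("pics/w7.png",p[:,:,::-1]);np.savez("pics/w7.npz",p=p,d=d,**c)
E
```

```text
12.1 8.782474865534418 [ 0.06792826 -0.24448134  0.31958559] [ 391.80081511 -326.88560177  154.71907082]
off [-0.0011 -0.0003 -0.0033] rot [-0.002 -0.003  0.001]
```

View pics/w7.png

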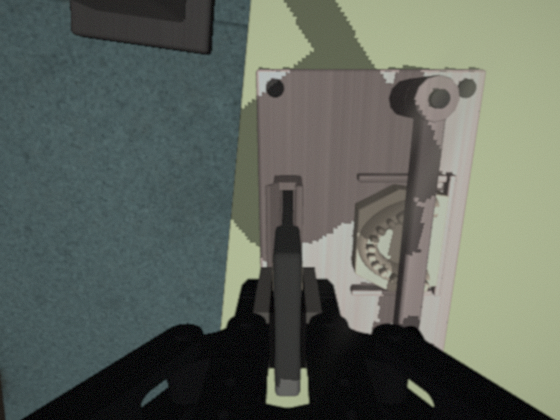

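The holder stands over the slot, whose far end is at (288,185), and is lined up with it. I'll lower it in stages.

Emit:
{"name": "apply_moves", "arguments": {"offset": [[-0.001,0,0.004],[-0.001,0,0.009],[-0.001,0,0.014],[-0.001,0,0.018],[-0.001,0,0.021],[-0.001,0,0.021]], "delta_rot": [[0,0,0],[0,0,0],[0,0,0],[0,0,0],[0,0,0],[0,0,0]]}}

```text
t: 12.75
tool_pos: [392.3, -329.0, 134.8]
eef_rot: [-2.069, -2.362, -0.0]
contact_force: [-0.7, 0.2, -0.7]
finger_gap: 9.2
finger_force: 58.6
```

Emit:
{"name": "apply_moves", "arguments": {"offset": [[0,0,0.003],[0,0,0.005],[0,0,0.007],[0,0,0.009],[0,0,0.011],[0,0,0.0125],[0,0,0.0125],[0,0,0.0125]], "delta_rot": [[0,0,0],[0,0,0],[0,0,0],[0,0,0],[0,0,0],[0,0,0],[0,0,0],[0,0,0]]}}

```text
t: 13.55
tool_pos: [392.8, -329.4, 123.8]
eef_rot: [-2.07, -2.363, 0.0]
contact_force: [-2.2, 2.7, 7.2]
finger_gap: 8.9
finger_force: 59.7
```

Emit:
{"name": "apply_moves", "arguments": {"offset": [[0,0,0.001],[0,0,0.002],[0,0,0.003],[0,0,0.0035],[0,0,0.0035],[0,0,0.0035]], "delta_rot": [[0,0,0],[0,0,0],[0,0,0],[0,0,0],[0,0,0],[0,0,0]]}}

```text
t: 14.15
tool_pos: [392.9, -329.5, 121.8]
eef_rot: [-2.069, -2.363, 0.0]
contact_force: [-5.4, 5.8, 15.8]
finger_gap: 9.0
finger_force: 61.1
```

The height matches full travel (121.8) and 15.8 N is above the 9 N at the bottom, so it looks bottomed. I'll check that the holder hasn't slipped in the grip and that the bar is still shut.

```bash
python3 - <<'E'
from workcell import manip
from h import *
s=manip.get_state();print(s["contact_force"],s["tool_pos"])
c=manip.calibration("wrist");p,d=manip.snapshot("wrist");cv2.imwrite("pics/w8.png",p[:,:,::-1])
X=cloud(c,d);Q=R.from_rotvec(s["eef_rot"]).inv().apply((X-s["tool_pos"]).reshape(-1,3)).reshape(X.shape)
m=(np.abs(Q[...,2]-42)<6)&(np.abs(Q[...,1])<5)&(np.abs(Q[...,0])>14)&(np.abs(Q[...,0])<45);q=Q[m];print(m.sum(),q.min(0),q.max(0),np.median(q,0))
E
```

```text
[-5.40928914  5.82288379 15.76111133] [ 392.94080045 -329.54270269  121.77495785]
2136 [-31.66082726  -4.92841842  41.63445754] [28.54767055  4.96706626 47.9209822 ] [15.66851677 -0.06298148 43.76226064]
```

View pics/w8.png

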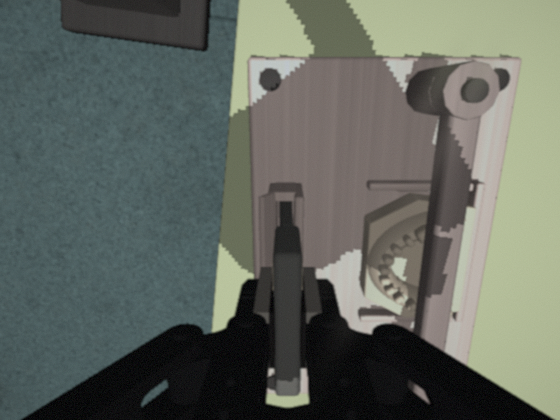

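The holder is in the slot at (287,200) with no slip in the grip (top still 43.8 mm ahead of the TCP). The bar is still parallel to the plate edge, so I'm handing the job in.

```bash
python3 -c "
from workcell import manip
print(manip.job_done())"
```

```text
the job is handed in; nothing more can be done
None
```

The keeper bar is shut in its catch, and the narrow label holder is in the carrier slot, held pressed down at full seat travel; I handed the job in at about 14 s, and no verdict came back.

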